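# Find and release the latched key of the polisher's control box

## Robot

A 7-joint arm with a two-finger parallel gripper is mounted at the origin on the work surface. World frame = base frame: x ahead of the robot, y to its left, z up, the work surface at z = 0. Lengths are in m, angles in rad, forces in N, time in s.
With the tool pointing down it reaches from about 0.425 to 0.875 m from the base axis. Payload 4.7 kg.
Tool frame: the origin (TCP) lies at the very end of the fingers, on their centre line; the grasp point (between the pads) lies 19 mm behind it; z points along the fingers, y is the line along which they close (so a half turn about z gives the same grasp; the last joint's range is limited). The gripper opens to 87 mm and grips with 3 to 60 N. Pads are 19 mm wide; open, the fingers measure 117 mm over their backs; the gripper's body (75 mm by 190 mm) begins 51 mm behind the grasp point.
Start: joints at [-1.281, 0.321, -0.07, 1.45, 0.023, 1.371, -0.057], TCP at [0.177, 0.625, 0.223] pointing down, gripper open.
Joint ranges: [-2.86, 2.86], [-0.3, 2.09], [-1.38, 1.24], [0.06, 2.45], [-1.56, 4.7], [0.09, 2.05], [-2.69, 2.69]. Speed limits (rad/s): [2.57, 2.57, 3.14, 3.14, 3.14, 3.14, 3.14].

## Interface

Orientations are given as a rotation vector (axis times angle).
In Python, from bench import ctrl gives the robot as it stands.
- The arm moves only by the shell command python3 -m jog 'ROWS' [FORCE]. ROWS is JSON, a list that holds one entry, the list of rows, each a list of 7 numbers: the shift along the tool's x, y, z in mm, then the turn, a rotation vector about the tool's x, y, z in degrees, then the finger opening in mm, from 0 to 87. A call has 1 to 10 rows; each row is the pose to reach, as a shift and turn from the pose commanded when the call began, along the tool's axes at that moment; what a row does not reach only later rows make up. A row lasts 1/10 s, in which the tool goes at most 50 mm and 8.59 degrees, less where a joint would pass 70% of its speed; a pose out of reach is approached as far as the arm can. A call with a gripper value outside its range is refused whole. The fingers move at their own pace and stop on an object; FORCE is the grip in N (left out, the last holds). Time passes only in rows, so rows that repeat a pose let the fingers close. It gives the time, the measured TCP pose, the force, the opening and the grip force at its end, in the units of the state.
- ctrl.get_state(): the state, without advancing time (a new reading comes with each control period).
- ctrl.get_image(name): name is "side" or "top" or "wrist"; returns a dict with "image" (480x640x3 uint8, red, green, blue), "depth" (480x640 float32, m along the optical axis (not along the pixel's ray), 0 where there is no reading), "fov_y" (degrees; the focal length in pixels is half the picture's height over the tangent of half this angle, whatever the lens; pixels are square), "cx", "cy" (the principal point, pixels), "rvec" (rotation vector, rad) and "tvec" (3), from world to camera coordinates, as OpenCV has them. Camera axes: x right, y down, z forward; pixel columns grow to the right and rows downward; lengths in m; the calibration is good to about 2 mm. The wrist camera is an equidistant fisheye: a pixel r from the principal point sees the ray r / f radians off the axis. A picture is of the moment at which its call begins.
- ctrl.close_job(): hands the job in; it is judged then, once.
The state is a dict: "time": time; "joint_positions": joint angles; "qd": joint speeds; "joint_torque": joint torques, N m; "position": TCP position; "tool_rot": TCP orientation; "ft_force": force on the tool from outside, world axes, zero at the start; "torque": the same for the moment, N m; "grip_width": opening from 0.0 (shut) to 1.0 (fully open); "grip_force": force on a finger pad.
Only numpy, scipy, OpenCV 4.12 (cv2) and the standard library are available. Lean on these libraries where they do the work, as an engineer would, in place of code of your own. Each camera call takes 0.05 s, during which the arm holds its last target. There are 200 camera calls.

## Task

One of the four keys on the polisher's control box has been left latched down: tap all four lightly with the fingertips, one after another from the leftmost (as seen from the robot) to the rightmost, to feel which one does not spring, without pressing any key home. Then press the latched key fully home and let it go so that all four keys stand up. Grasp nothing, and leave everything else on the bench and on the box where it is.

Things in the scene. Friction and masses are not known exactly. Their poses are not given: they have to be found in the camera images.
- unit: Grey control box, fixed to the bench, 170 mm (its x) by 300 mm (its y) by 55 mm high. Origin: centre of its underside at bench height; x points away from the robot, y to the left along the key row, z up; it may be turned by up to 17 degrees. The four keys stand in a row along its y, near its robot-side edge.
- key1: Key 1, the leftmost as seen from the robot (y = +81 mm in the box's frame, x = -35 mm). Origin: centre of its top face, z up. All four keys are white plastic, 34 mm along the box's x by 30 mm along its y, 54 mm between centres. Up, a key's top is 71 mm above the bench, 16 mm above the box's top; it moves straight down by at most 12 mm.
- key2: Key 2, second from the left (y = +27 mm in the box's frame, x = -35 mm). Origin: centre of its top face, z up. A key that is up springs back: it starts to give at 1.5 N and takes 0.35 N more per mm (3 N at 4 mm, 4.3 N at 8 mm, 5.7 N fully home, 12 mm down).
- key3: Key 3, third from the left (y = -27 mm in the box's frame, x = -35 mm). Origin: centre of its top face, z up. The latched key, whichever of the four it is, sits 5 mm lower than the others and does not give below about 3 N; pressed on down it unlatches about 8 mm below the raised height (at 5 to 6 N; 6 to 7 N fully home), and springs up when let go.
- key4: Key 4, the rightmost (y = -81 mm in the box's frame, x = -35 mm). Origin: centre of its top face, z up. Same as the other keys; any of the four may be the latched one.
- pliers1: Bystander: small pliers with green handles lying flat on the bench in front of the box (robot side), about 140 mm long, 10 mm high. Origin under the pivot.
- pliers2: Bystander: small pliers with green handles lying flat to the right of the box, about 150 mm long, 10 mm high. Origin under the pivot.
- bench_block: Bystander: steel bench block 60 x 60 x 20 mm, left of the box. Origin: centre of its underside.
- sanding_block: Bystander: blue sanding block 70 x 45 x 22 mm, behind the box. Origin: centre of its underside.
- ring_cone: Bystander: wooden ring cone, 28 mm across, 42 mm high, standing loose on the box's top behind the keys. Origin: centre of its underside.
- pot: Bystander: amber glass pot with a metal lid, 34 mm across, 32 mm high, standing loose on the box's top behind the keys. Origin: centre of its underside.
- pendant: Bystander: flat copper pendant, 32 mm disc, 5 mm thick, on the bench in front of the box. Origin: centre of its underside.
- mallet: Bystander: hammer 200 mm long lying behind the box. Origin: at the underside, near mid-length.

How it is judged:
On the way, in this order (a step that is already met when the one before it is completed fails the run):
1. key 1 from the left is tapped with the fingertips (at least 0.5 N) (contact force between the fingers and key1 above 0.5 N), for 0.02 s.
2. key 2 from the left is tapped with the fingertips (at least 0.5 N) (contact force between the fingers and key2 above 0.5 N), for 0.02 s.
3. key 3 from the left is tapped with the fingertips (at least 0.5 N) (contact force between the fingers and key3 above 0.5 N), for 0.02 s.
4. key 4 from the left is tapped with the fingertips (at least 0.5 N) (contact force between the fingers and key4 above 0.5 N), for 0.02 s.
5. the latched key has been pressed and let go: all four keys stand up (z of each of key1, key2, key3, key4 in the frame of unit above 0.0695 m), for 0.2 s.
At the end, for the whole second after the job is handed in: All four keys stand up, each within 1.5 mm of its raised height, after keys 1 to 4 were tapped in this order (all of step 5); the robot touches nothing.
It fails at once if a key that was standing up is pressed home (8 mm or more below its raised height) while another key is still down ((z of key1 in the frame of unit below 0.063 m and z of any of key2, key3, key4 in the frame of unit below 0.0675 m) or (z of key2 in the frame of unit below 0.063 m and z of any of key1, key3, key4 in the frame of unit below 0.0675 m) or (z of key3 in the frame of unit below 0.063 m and z of any of key1, key2, key4 in the frame of unit below 0.0675 m) or (z of key4 in the frame of unit below 0.063 m and z of any of key1, key2, key3 in the frame of unit below 0.0675 m)).
It fails at once if a loose thing on the bench is pushed, lifted or carried more than 20 mm from its place (distance of any of pliers1, pliers2, bench_block, sanding_block, ring_cone, pot, pendant, mallet from where it was at the start of the episode above 0.02 m).
It fails at once if the ring cone or the pot on the box is tipped over (angle between any of ring_cone, pot's own z axis and vertical above 0.5 rad).
It also fails if it takes over 48 s, if anything falls off the work surface, if the arm or the gripper's body presses on something with over 40 N, if the wrist force passes 120 N, or if a joint passes its speed limit or range.

## Working session

There is one attempt and no reset: what is moved stays moved. The work goes in short steps, Python scripts to look and compute and a shell command to move; the robot and the scene stay as the last step left them, time stands still between calls to the robot, and variables do not carry over. Pictures are saved under pics/ and viewed, at most 10 in all, crops included, and the job is handed in when it is done.

```bash
mkdir -p pics; cat > h.py <<'E'
import numpy as np, cv2
from bench import ctrl
from scipy.spatial.transform import Rotation as R
def pts(d):
    "world xyz per pixel from depth (pinhole cams)"
    f=240/np.tan(np.radians(d["fov_y"])/2); Z=d["depth"]
    v,u=np.mgrid[:480,:640]
    C=np.dstack([(u-d["cx"])/f*Z,(v-d["cy"])/f*Z,Z])
    M=R.from_rotvec(np.ravel(d["rvec"])).as_matrix()
    return (C-np.ravel(d["tvec"]))@M
E
python3 - <<'E'
from h import *
s=ctrl.get_state(); print({k:np.round(s[k],3) for k in("time","position","tool_rot","ft_force")}, R.from_rotvec(s["tool_rot"]).as_matrix().round(3))
for n in("top","side"):
    d=ctrl.get_image(n); cv2.imwrite(f"pics/{n}0.png",d["image"][...,::-1]); np.savez(f"{n}0.npz",P=pts(d),im=d["image"],Z=d["depth"])
    print(n,d["fov_y"],np.ravel(d["tvec"]))
E
```

```text
{'time': np.float64(0.0), 'position': array([0.177, 0.625, 0.221]), 'tool_rot': array([-4.320e-01, -3.112e+00,  3.000e-03]), 'ft_force': array([ 0.577, -0.04 ,  0.673])} [[-0.962  0.272 -0.   ]
 [ 0.272  0.962 -0.002]
 [-0.    -0.002 -1.   ]]
top 54.24239538306994 [0.03555936 0.63007799 0.93296174]
side 51.496784260545894 [-0.61985006  0.15806098  0.73428754]
```

View pics/top0.png

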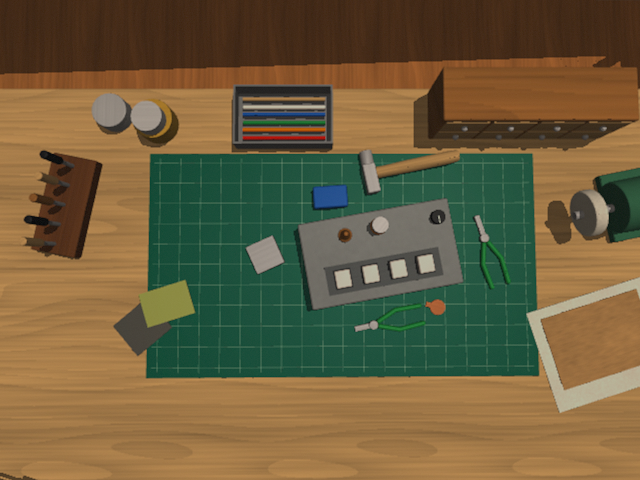

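View pics/side0.png

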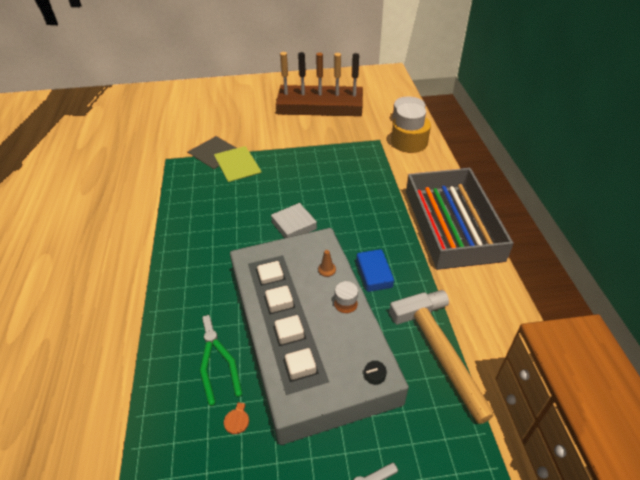

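The top view shows the four keys at about (343,279), (371,273), (399,268) and (426,263). The cone is at (345,235), the pot at (380,225), the pliers in front at (390,320) and the pendant at (437,307). Next I measure the keys.

```bash
python3 - <<'E'
from h import *
for n,box in(("top",(325,250,445,295)),("side",(250,255,325,385))):
    d=np.load(n+"0.npz"); P,im=d["P"],d["im"].astype(int)
    m=np.zeros((480,640),np.uint8); x0,y0,x1,y1=box
    m[y0:y1,x0:x1]=(im.min(2)>150)[y0:y1,x0:x1]
    k,l,st,c=cv2.connectedComponentsWithStats(m)
    K=[]
    for i in range(1,k):
        if st[i,4]>60:
            q=P[(l==i)&(d["Z"]>0)]; z=np.median(q[:,2]); q=q[abs(q[:,2]-z)<.004]
            w=cv2.minAreaRect((q[:,:2]*1000).astype(np.float32)); K.append([*w[0],z*1000]); print(n,c[i].round(),st[i,4],np.round(q.mean(0)*1000,1),np.round(w[0],1),np.round(w[1],1),w[2])
    K=np.array(sorted(K,key=lambda a:-a[1]));v=K[-1]-K[0]; print("yaw",np.degrees(np.arctan2(v[0],-v[1])),"pitch",np.linalg.norm(v[:2])/3)
d=np.load("top0.npz");P=d["P"]
for u,v in((345,235),(380,225),(320,240),(437,307),(320,295)): print(u,v,P[v,u].round(3))
E
```

```text
top [426. 263.] 205 [ 578.3 -158.3   70.2] [ 578.2 -158.2] [29.2 25.1] 11.491765022277832
top [399. 268.] 205 [ 568.7 -105.2   70.1] [ 568.7 -105.1] [29.7 25.1] 9.166449546813965
top [371. 273.] 202 [559.5 -52.4  69.8] [559.5 -52.3] [29.5 24.5] 10.274611473083496
top [343. 278.] 202 [550.    0.8  65.4] [549.9   0.8] [29.3 24.9] 10.66513442993164
yaw 10.095241819201553 pitch 53.82244310141837
side [270. 270.] 325 [ 5.518e+02 -1.000e-01  6.600e+01] [551.8   1.1] [31.6 30.8] 10.055399894714355
side [279. 296.] 381 [561.2 -53.1  71. ] [561.2 -51.8] [32.  29.4] 10.866400718688965
side [289. 327.] 444 [ 570.7 -106.3   71. ] [ 570.8 -105.7] [32.2 29.8] 9.490248680114746
side [300. 361.] 522 [ 580.1 -159.3   70.9] [ 580.1 -158.6] [32.1 28.8] 8.987049102783203
yaw 10.051522480868838 pitch 54.06671221744032
345 235 [ 0.631 -0.002  0.096]
380 225 [ 0.651 -0.069  0.083]
320 240 [0.624 0.045 0.053]
437 307 [ 0.489 -0.193  0.006]
320 295 [0.518 0.045 0.054]
```

Key 1 sits 5 mm lower, so it looks latched. The box yaw is 10.1°. I close the fingers and move over key 1.

```bash
python3 -m jog '[[[-15,-15,0,0,0,0,0],[-42,-40,0,0,0,0,0],[-73,-70,0,0,0,0,0],[-104,-99,0,0,0,0,0],[-136,-128,0,0,0,0,0],[-168,-158,0,0,0,0,0],[-200,-188,0,0,0,0,0],[-232,-218,0,0,0,0,0],[-264,-248,0,0,0,0,0],[-290,-274,0,0,0,0,0]]]' 10
python3 -m jog '[[[-25,-25,0,0,0,0,0],[-55,-55,0,0,0,0,0],[-85,-85,0,0,0,0,0],[-115,-110,0,0,0,0,0],[-145,-135,0,0,0,0,0],[-175,-160,0,0,0,0,0],[-205,-185,0,0,0,0,0],[-225,-210,0,0,0,0,0],[-240,-225,0,0,0,0,0],[-240,-225,0,0,0,0,0]]]'
python3 -m jog '[[[0,0,0,0,0,-6,0],[0,0,10,0,0,-12,0],[0,0,30,0,0,-18,0],[0,0,45,0,0,-24,0],[0,0,60,0,0,-26,0],[0,0,70,0,0,-26,0],[0,0,80,0,0,-26,0],[0,0,80,0,0,-26,0],[0,0,80,0,0,-26,0],[0,0,80,0,0,-26,0]]]'
cat >> h.py <<'E'
def to(x,y,z):
    s=ctrl.get_state(); M=R.from_rotvec(s["tool_rot"]).as_matrix()
    print("t",s["time"],"pos",np.round(np.array(s["position"])*1000,1),"F",np.round(s["ft_force"],2),"ang",np.degrees(np.arctan2(M[1,1],M[0,1])).round(2),"tilt",np.degrees(M[:2,2]).round(2))
    print("shift",((np.array([x,y,z])-np.array(s["position"])*1000)@M).round(1),"width",s["grip_width"])
E
python3 -c "
from h import *
to(551,.5,90)"
```

```text
time: 1.1
position: [0.3825, 0.2803, 0.2224]
tool_rot: [0.434, 3.111, -0.0]
ft_force: [-0.0, 0.0, -0.3]
grip_width: 0.17
grip_force: 0.0
time: 2.1
position: [0.5517, -0.0031, 0.2222]
tool_rot: [0.441, 3.11, -0.003]
ft_force: [-0.7, 0.1, 0.2]
grip_width: 0.008
grip_force: 0.0
time: 3.1
position: [0.5517, 0.0011, 0.1433]
tool_rot: [-0.279, 3.128, 0.0]
ft_force: [0.5, 0.7, 0.0]
grip_width: 0.002
grip_force: 0.0
t 3.1 pos [551.7   1.1 143.3] F [0.53 0.66 0.03] ang 100.19 tilt [0.08 0.02]
shift [ 0.8 -0.4 53.3] width 0.0019189126719754055
```

```bash
python3 -m jog '[[[0,0,20,0,0,0,0],[0,0,45,0,0,0,0],[0,0,60,0,0,0,0],[0,0,69,0,0,0,0],[0,0,72,0,0,0,0],[0,0,74,0,0,0,0],[0,0,74,0,0,0,0]]]'
python3 -m jog '[[[0,0,1,0,0,0,0],[0,0,1,0,0,0,0],[0,0,1,0,0,0,0]]]'
python3 -m jog '[[[0,0,1,0,0,0,0],[0,0,1,0,0,0,0],[0,0,1,0,0,0,0]]]'
```

```text
time: 3.8
position: [0.5517, 0.001, 0.0691]
tool_rot: [-0.279, 3.128, 0.0]
ft_force: [-0.5, -0.1, 0.7]
grip_width: 0.007
grip_force: 0.0
time: 4.1
position: [0.5514, 0.001, 0.0679]
tool_rot: [-0.279, 3.128, 0.0]
ft_force: [0.7, 0.5, 0.4]
grip_width: -0.001
grip_force: 0.0
time: 4.4
position: [0.5512, 0.001, 0.0666]
tool_rot: [-0.279, 3.129, 0.0]
ft_force: [0.0, 0.1, 0.8]
grip_width: 0.002
grip_force: 0.1
```

```bash
python3 -m jog '[[[0,0,0.5,0,0,0,0],[0,0,0.5,0,0,0,0],[0,0,0.5,0,0,0,0]]]'
python3 -m jog '[[[0,0,0.5,0,0,0,0],[0,0,0.5,0,0,0,0],[0,0,0.5,0,0,0,0]]]'
```

```text
time: 4.7
position: [0.5512, 0.001, 0.0664]
tool_rot: [-0.279, 3.129, 0.0]
ft_force: [-0.9, 0.1, 2.2]
grip_width: 0.004
grip_force: 1.6
time: 5.0
position: [0.5512, 0.001, 0.0657]
tool_rot: [-0.279, 3.129, 0.0]
ft_force: [-1.1, -0.1, 3.2]
grip_width: 0.007
grip_force: 1.7
```

Key 1 sits at 66 mm and holds about 3 N, so it's latched. On to key 2.

```bash
python3 -m jog '[[[0,0,-5,0,0,0,0],[0,0,-20,0,0,0,0],[0,-15,-20,0,0,0,0],[0,-35,-20,0,0,0,0],[0,-50,-20,0,0,0,0],[0,-54,-18,0,0,0,0],[0,-54,-10,0,0,0,0],[0,-54,-8,0,0,0,0],[0,-54,-8,0,0,0,0]]]'
python3 -c "
from h import *
to(560.5,-52.3,71)"
python3 -m jog '[[[0,0,1,0,0,0,0],[0,0,1,0,0,0,0],[0,0,1,0,0,0,0]]]'
python3 -m jog '[[[0,0,1,0,0,0,0],[0,0,1,0,0,0,0],[0,0,1,0,0,0,0]]]'
```

```text
time: 5.9
position: [0.56, -0.0508, 0.0727]
tool_rot: [0.282, -3.127, -0.001]
ft_force: [0.0, 0.2, 0.4]
grip_width: 0.008
grip_force: 0.0
t 5.9 pos [560.  -50.8  72.7] F [0.04 0.15 0.38] ang 100.29 tilt [-0.1   0.03]
shift [-0.2 -1.5  1.7] width 0.008338762220872376
time: 6.2
position: [0.5608, -0.0519, 0.0727]
tool_rot: [-0.28, 3.129, 0.0]
ft_force: [0.5, 0.8, -0.3]
grip_width: 0.005
grip_force: 0.0
time: 6.5
position: [0.5607, -0.0522, 0.0716]
tool_rot: [-0.279, 3.129, 0.0]
ft_force: [0.8, 0.2, 0.4]
grip_width: 0.003
grip_force: 0.0
```

```bash
python3 -m jog '[[[0,0,1,0,0,0,0],[0,0,1,0,0,0,0],[0,0,1,0,0,0,0]]]'
python3 -m jog '[[[0,0,1,0,0,0,0],[0,0,1,0,0,0,0],[0,0,1,0,0,0,0]]]'
```

```text
time: 6.8
position: [0.5608, -0.0522, 0.0707]
tool_rot: [-0.279, 3.129, 0.0]
ft_force: [0.0, -0.7, 1.4]
grip_width: 0.008
grip_force: 0.8
time: 7.1
position: [0.5608, -0.0522, 0.0696]
tool_rot: [-0.279, 3.129, 0.0]
ft_force: [-0.5, -0.6, 1.9]
grip_width: 0.006
grip_force: 1.0
```

Key 2 springs. I repeat the same tap on key 3.

```bash
python3 -m jog '[[[0,0,-5,0,0,0,0],[0,0,-15,0,0,0,0],[0,-15,-15,0,0,0,0],[0,-35,-15,0,0,0,0],[0,-50,-15,0,0,0,0],[0,-54,-12,0,0,0,0],[0,-54,-6,0,0,0,0],[0,-54,-4,0,0,0,0],[0,-54,-4,0,0,0,0]]]'
python3 -m jog '[[[0,0,2,0,0,0,0],[0,0,2,0,0,0,0],[0,0,2,0,0,0,0]]]'
python3 -m jog '[[[0,0,1,0,0,0,0],[0,0,1,0,0,0,0],[0,0,1,0,0,0,0]]]'
python3 -m jog '[[[0,0,1,0,0,0,0],[0,0,1,0,0,0,0],[0,0,1,0,0,0,0]]]'
```

```text
time: 8.0
position: [0.5697, -0.1039, 0.0728]
tool_rot: [0.282, -3.128, -0.001]
ft_force: [0.2, -0.1, 1.4]
grip_width: 0.004
grip_force: 0.0
time: 8.3
position: [0.5703, -0.105, 0.0716]
tool_rot: [-0.28, 3.129, 0.0]
ft_force: [-0.5, -0.1, 0.7]
grip_width: 0.007
grip_force: 0.0
time: 8.6
position: [0.5704, -0.1051, 0.0707]
tool_rot: [-0.279, 3.129, 0.001]
ft_force: [-0.4, 0.8, 1.5]
grip_width: 0.006
grip_force: 0.8
time: 8.9
position: [0.5704, -0.1051, 0.0697]
tool_rot: [-0.279, 3.129, 0.0]
ft_force: [-0.9, 0.8, 1.7]
grip_width: 0.004
grip_force: 1.0
```

Key 3 springs. Next is key 4.

```bash
python3 -m jog '[[[0,0,-5,0,0,0,0],[0,0,-15,0,0,0,0],[0,-15,-15,0,0,0,0],[0,-35,-15,0,0,0,0],[0,-50,-15,0,0,0,0],[0,-54,-12,0,0,0,0],[0,-54,-6,0,0,0,0],[0,-54,-4,0,0,0,0],[0,-54,-4,0,0,0,0]]]'
python3 -m jog '[[[0,0,2,0,0,0,0],[0,0,2,0,0,0,0],[0,0,2,0,0,0,0]]]'
python3 -m jog '[[[0,0,1,0,0,0,0],[0,0,1,0,0,0,0],[0,0,1,0,0,0,0]]]'
python3 -m jog '[[[0,0,1,0,0,0,0],[0,0,1,0,0,0,0],[0,0,1,0,0,0,0]]]'
```

```text
time: 9.8
position: [0.5793, -0.1571, 0.0727]
tool_rot: [0.281, -3.127, -0.002]
ft_force: [0.1, 0.5, 0.1]
grip_width: 0.005
grip_force: 0.0
time: 10.1
position: [0.58, -0.1581, 0.0717]
tool_rot: [-0.28, 3.129, 0.0]
ft_force: [-0.4, -0.2, 0.2]
grip_width: 0.002
grip_force: 0.0
time: 10.4
position: [0.58, -0.1583, 0.0707]
tool_rot: [-0.279, 3.129, 0.0]
ft_force: [-0.7, 1.4, 0.9]
grip_width: 0.005
grip_force: 0.8
time: 10.7
position: [0.58, -0.1583, 0.0697]
tool_rot: [-0.279, 3.129, 0.0]
ft_force: [-0.4, 2.0, 2.1]
grip_width: 0.007
grip_force: 1.0
```

Key 4 springs too, so key 1 is the latched one. I go back to key 1 and press it home.

```bash
python3 -m jog '[[[0,0,-8,0,0,0,0],[0,0,-20,0,0,0,0],[0,25,-20,0,0,0,0],[0,60,-20,0,0,0,0],[0,95,-20,0,0,0,0],[0,130,-20,0,0,0,0],[0,155,-20,0,0,0,0],[0,162,-20,0,0,0,0],[0,162,-20,0,0,0,0],[0,162,-20,0,0,0,0]]]'
python3 -c "
from h import *
to(551.2,1,66)"
```

```text
time: 11.7
position: [0.5515, -0.001, 0.09]
tool_rot: [-0.276, 3.129, -0.002]
ft_force: [0.2, -0.3, 0.2]
grip_width: 0.005
grip_force: 0.0
t 11.7 pos [551.5  -1.   90. ] F [ 0.15 -0.26  0.23] ang 100.09 tilt [ 0.05 -0.06]
shift [ 0.   2.1 24. ] width 0.0050259705763282155
```

```bash
python3 -m jog '[[[0,1,10,0,0,0,0],[0,1,18,0,0,0,0],[0,1,22,0,0,0,0],[0,1,24,0,0,0,0],[0,1,26,0,0,0,0],[0,1,28,0,0,0,0],[0,1,29.5,0,0,0,0],[0,1,30.5,0,0,0,0],[0,1,30.5,0,0,0,0],[0,1,30.5,0,0,0,0]]]'
```

```text
time: 12.7
position: [0.5501, 0.0009, 0.0594]
tool_rot: [0.278, -3.127, 0.001]
ft_force: [-4.0, -2.0, 6.7]
grip_width: 0.005
grip_force: 3.4
```

6.7 N at 59.4 mm means the key is fully home. I release it and lift clear.

```bash
python3 -m jog '[[[0,0,-3,0,0,0,0],[0,0,-8,0,0,0,0],[0,0,-20,0,0,0,0],[0,0,-45,0,0,0,0],[0,0,-80,0,0,0,0],[0,0,-115,0,0,0,0],[0,0,-140,0,0,0,0],[0,0,-150,0,0,0,0],[0,0,-150,0,0,0,0],[0,0,-150,0,0,0,0]]]'
python3 - <<'E'
from h import *
d=ctrl.get_image("side"); P=pts(d); cv2.imwrite("pics/side1.png",d["image"][...,::-1])
for u,v in((270,270),(279,296),(289,327),(300,361)):
    q=P[v-3:v+4,u-3:u+4].reshape(-1,3); print(np.round(np.median(q,0)*1000,1))
E
```

```text
time: 13.7
position: [0.5504, 0.0022, 0.2079]
tool_rot: [0.28, -3.128, -0.0]
ft_force: [-0.9, -0.3, -0.5]
grip_width: 0.001
grip_force: 0.0
[552.5  -4.3  71.3]
[561.9 -54.   71. ]
[ 571.  -107.1   71.1]
[ 580.1 -159.9   71.2]
```

View pics/side1.png

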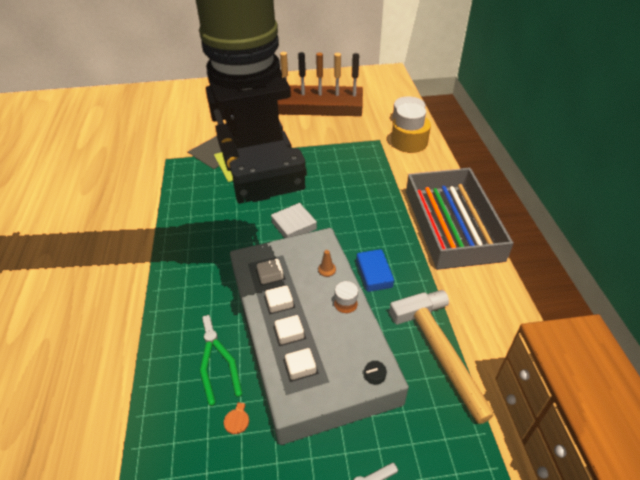

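The picture shows all four keys at (270,270) to (300,361) standing at 71 mm. The cone, pot, pliers and pendant haven't moved, and the arm is clear.

```bash
python3 -c "
from bench import ctrl
print(ctrl.close_job())"
```

```text
the job is handed in; nothing more can be done
None
```

I tapped keys 1 to 4 in order, found key 1 was the latched one, and pressed it home and let it go; all four keys measured about 71 mm (raised height) with the arm clear when I handed the job in.

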